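# Load two cells into the tester's gravity tube

### The job

Load both orange cells from the black dock end to end into the leaning tube of the cell tester, each with its steel nub downwards and fully home on what is below it. One cell stands in the dock with its nub up: turn it over by laying it down in the blue cradle, letting go of it there, and taking it again the other way. Leave the can, the mouse, the spool and the screwdriver where they are.

Things in the scene. Friction and masses are not known exactly. Their poses are not given: they have to be found in the camera images.
- rack: black charging dock, fixed, 80 x 180 mm, 33 mm high, origin at the centre of its underside; two round pockets 37 mm wide and 25 mm deep (floor at z = 8 mm) lie on its y axis at y = -50 and +50 mm, one cell standing in each. It may be turned about the vertical.
- cell_a: orange cylindrical cell, 34 mm diameter, 90 mm long overall, 0.15 to 0.29 kg; origin at mid length, +z along the cylinder towards the nub: a steel stud 20 mm wide, 6 mm long on the +z end, next to a white band; the -z end is flat with a black band. It starts upright in either of the two pockets with its nub up.
- cell_b: a second cell, the same in every way, but it starts upright in the other pocket with its nub down.
- cell_a_nub (a point): centre of the nub's end face on cell_a (45 mm from its origin along +z)
- cell_b_nub (a point): centre of the nub's end face on cell_b (45 mm from its origin along +z)
- cradle: low blue V rail on a grey 120 x 80 x 14 mm foot, fixed; origin at the centre of its underside. The rail runs along the cradle's x axis, 70 mm long and only 32 mm wide, narrower than a cell, so fingers pass down on both sides of a cell lying in it; at least 40 mm is free below the axis of a lying cell beside the rail.
- cradle_top (a point): the point on the axis of a cell lying in the cradle, above the middle of the rail, 62 mm above the table; the cell may point either way along the cradle's x axis
- magazine: grey foot of the cell tester, fixed, 170 x 90 mm, origin on its underside; it carries the tube. A 56 mm high box stands on its +x end. Seen from above the tube leans towards the magazine's -x axis.
- tube: fixed aluminium tube on the magazine, leaning 25 degrees from the vertical; origin: centre of its inner floor; +z: up along the bore to the mouth; +x: side with a 16 mm wide slot along the tube. Octagonal bore 39 mm across flats, 4 mm walls, 165 mm deep, a yellow flared lip 10 mm above that, about 62 mm across. A cell let go in the mouth slides down by its weight.
- tube_mouth (a point): centre of the tube's bore 165 mm up from its inner floor, where the yellow flare begins; two cells end to end reach 180 mm from the floor, so the flat end of the upper one stands about 15 mm past this point
- can: green drinks can, 66 mm wide, 120 mm high, a bystander, origin under its centre
- mouse: black computer mouse, 105 x 60 x 31 mm, a bystander, origin under its centre
- spool: metal-coloured solder spool standing flat, 60 mm wide, 38 mm high, a bystander, origin under its centre
- screwdriver: screwdriver with blue handle, 190 mm long, lying, a bystander

How it is judged:
By the outcome, as a careful person would: the job done as asked, in the order asked, and still so for the second after the job is handed in, with the robot touching nothing.
It also fails if it takes over 72 s, if anything falls off the work surface, if the arm or the gripper's body presses on something with over 40 N, if the wrist force passes 120 N, or if a joint passes its speed limit or range.

### The arm

A 6-joint arm with a two-finger parallel gripper is mounted at the origin on the work surface. World frame = base frame: x ahead of the robot, y to its left, z up, the work surface at z = 0. Lengths are in m, angles in rad, forces in N, time in s.
With the tool pointing down it reaches from about 0.225 to 0.875 m from the base axis. Payload 3.4 kg.
Tool frame: the origin (TCP) lies midway between the tips of the shut fingers; the grasp point (between the pads) lies 19 mm behind it (manip.grasp_offset is the distance from the TCP to the grasp point, in m); x points along the fingers, y is the direction in which the jaws open and shut, and the axes are right-handed (so a half turn about x gives the same grasp; the last joint's range is limited). The gripper opens to 85 mm and grips with 20 to 120 N. Pads are 22 mm wide; open, the fingers measure 114 mm over their backs; the gripper's body (76 mm by 85 mm) begins 54 mm behind the grasp point. The pads swing forward as they close: fully open they stand 13 mm farther back than shut.
Start: joints at [1.179, 0.276, 1.505, -0, 1.361, -0.121], TCP at [0.154, 0.554, 0.231] pointing down, gripper open.
Joint ranges: [-2.89, 2.89], [-0.75, 2.08], [0.22, 2.7], [-1.18, 4.32], [0.11, 2.71], [-2.7, 2.7]. Speed limits (rad/s): [2.57, 2.57, 3.14, 3.14, 3.14, 3.14].

### API

Orientations are given as a unit quaternion [w, x, y, z].
In Python, from rig import manip gives the robot as it stands.
- The arm moves only by the shell command python3 -m creep 'ROWS' [OPENING] [FORCE]. ROWS is a JSON object of lists of equal length, an entry for each row: "delta_pos": the shift along the tool's x, y, z in cm, a list of three; "dr": the turn, a rotation vector about the tool's x, y, z in rad, a list of three. In form: {"delta_pos": [[dx, dy, dz], ...], "dr": [[rx, ry, rz], ...]}. A call has 1 to 10 rows; each row is the pose to reach, as a shift and turn from the pose commanded when the call began, along the tool's axes at that moment; what a row does not reach only later rows make up. A row lasts 1/10 s, in which the tool goes at most 50 mm and 8.59 degrees, less where a joint would pass 70% of its speed; a pose out of reach is approached as far as the arm can. A call with a gripper value outside its range is refused whole. OPENING is the opening, from -1 (shut) to 1 (fully open), set as the call begins (- or left out, the last holds). The fingers move at their own pace and stop on an object; FORCE is the grip in N (left out, the last holds). Time passes only in rows, so rows that repeat a pose let the fingers close. It gives the time, the measured TCP pose, the force and the opening at its end, in the units of the state.
- manip.get_state(): the state, without advancing time (a new reading comes with each control period).
- manip.get_image(name): name is "scene" or "top"; returns a dict with "pixels" (384x512x3 uint8, blue, green, red), "depth" (384x512 float32, m along the optical axis (not along the pixel's ray), 0 where there is no reading), "intrinsics" (3x3 intrinsics, pixels), "k1" (the pictures are not rectified: a ray, as slopes to the right and down, at radius r is drawn at 1 + k1 r^2 times it, then the intrinsics apply), "rvec" (rotation vector, rad) and "tvec" (3), from world to camera coordinates, as OpenCV has them. Camera axes: x right, y down, z forward; pixel columns grow to the right and rows downward; lengths in m; the calibration is good to about 2 mm. A picture is of the moment at which its call begins.
- manip.sign_off(): hands the job in, once; it reports no verdict.
The state is a dict: "clock": time; "qpos": joint angles; "qd": joint speeds; "effort": joint torques, N m; "position": TCP position; "ee_rot": TCP orientation; "contact_force": force on the tool from outside, world axes, zero at the start; "moment": the same for the moment, N m; "width": finger opening in m.
Only numpy, scipy, OpenCV 4.12 (cv2) and the standard library are available. Lean on these libraries where they do the work, as an engineer would, in place of code of your own. Each camera call takes 0.05 s, during which the arm holds its last target. There are 200 camera calls.

## Working session

There is one attempt and no reset: what is moved stays moved. The work goes in short steps, Python scripts to look and compute and a shell command to move; the robot and the scene stay as the last step left them, time stands still between calls to the robot, and variables do not carry over. Pictures are saved under pics/ and viewed, about 8 in all and at most 12, crops included, and the job is handed in when it is done.

```bash
mkdir -p pics; ls; cat > h.py <<'E'
import numpy as np, cv2, json
from rig import manip
from scipy.spatial.transform import Rotation as R
def snap(n):
    im=manip.get_image(n); im['R']=cv2.Rodrigues(np.array(im['rvec'],float))[0]; im['t']=np.array(im['tvec'],float).ravel(); return im
def rays(im,uv):
    K=np.array(im['intrinsics']); k=im['k1']; uv=np.atleast_2d(np.array(uv,float))
    n=cv2.undistortPoints(uv[:,None],K,np.array([k,0,0,0,0],float))[:,0]
    return -im['R'].T@im['t'], np.c_[n,np.ones(len(n))]   # cam centre, slopes
def onplane(im,uv,z):
    c,s=rays(im,uv); d=s@im['R']; return c+d*((z-c[2])/d[:,2])[:,None]
def cloud(im,mask):
    v,u=np.nonzero(mask&(im['depth']>0)); c,s=rays(im,np.c_[u,v]); return c+(s*im['depth'][v,u][:,None])@im['R']
def proj(im,P):
    return cv2.projectPoints(np.atleast_2d(np.array(P,float)),np.array(im['rvec'],float),im['t'],np.array(im['intrinsics']),np.array([im['k1'],0,0,0,0],float))[0][:,0]
def hsv(im): return cv2.cvtColor(im['pixels'],cv2.COLOR_BGR2HSV)
def rng(im,lo,hi): return cv2.inRange(hsv(im),np.array(lo),np.array(hi))>0
E
python3 - <<'E'
from h import *
a=snap('scene');b=snap('top')
cv2.imwrite('pics/s0.png',a['pixels']);cv2.imwrite('pics/t0.png',b['pixels'])
for im in(a,b): print(rays(im,[[256,192]])[0], im['intrinsics'],im['k1'])
print(manip.get_state(), manip.grasp_offset)
E
```

```text
pics
[1.11660474 0.58135677 0.89139748] [[390.41196394   0.         252.84254058]
 [  0.         390.41196394 189.95589233]
 [  0.           0.           1.        ]] 0.022418655170813668
[0.37667981 0.09835276 1.64529091] [[446.25227539   0.         252.31695366]
 [  0.         446.25227539 186.6652547 ]
 [  0.           0.           1.        ]] -0.08439391520613754
{'clock': 0.1, 'qpos': array([ 1.17903884e+00,  2.76535589e-01,  1.50600997e+00,  7.62988474e-06,
        1.36075263e+00, -1.20940010e-01]), 'qd': array([-0.0009977 , -0.0008722 , -0.00155653, -0.00059869, -0.00202386,
       -0.00048841]), 'effort': array([ 2.59403401e-03, -4.17701411e+01, -2.46407157e+01, -7.71926352e-05,
        5.72203891e-03,  2.06810466e-05]), 'position': array([0.15360426, 0.55359468, 0.23052269]), 'ee_rot': array([ 0.70047832,  0.094874  ,  0.7007892 , -0.09603926]), 'contact_force': array([-0.77644538,  0.59626406, -0.32071158]), 'moment': array([ 0.00393615, -0.03173461,  0.00847791]), 'width': 0.08524696738604683} 0.0187
```

View pics/s0.png

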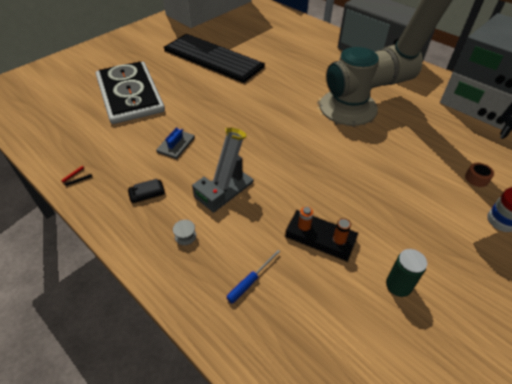

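View pics/t0.png

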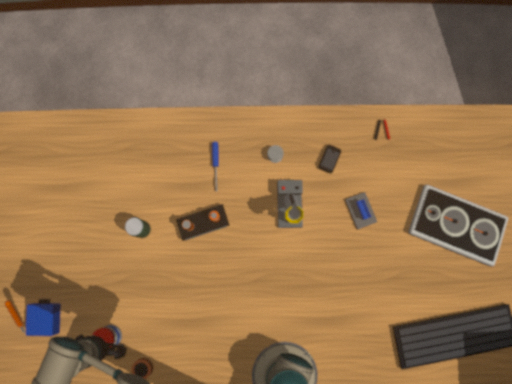

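The scene view shows the dock cells at about (306,215) and (343,228). In the top view they are at (214,216) orange and (187,225) grey, so the latter looks nub-up. The yellow mouth is at (292,214), the cradle at (361,209), the can at (136,227) and the spool at (274,153).

```bash
cat > m.py <<'E'
from h import *
b=snap('top');a=snap('scene')
def box(im,x0,y0,x1,y1):
    m=np.zeros(im['depth'].shape,bool); m[y0:y1,x0:x1]=1; return m
def st(n,P): print(n,len(P),'med',np.median(P,0).round(4),'lo',np.percentile(P,3,axis=0).round(3),'hi',np.percentile(P,97,axis=0).round(3))
def rect(n,P):
    r=cv2.minAreaRect(P[:,:2].astype(np.float32)); print(n,'rect c',np.round(r[0],4),'size',np.round(r[1],3),'ang',round(r[2],1))
# dock
P=cloud(b,box(b,168,195,236,248)); D=P[(P[:,2]>.022)&(P[:,2]<.045)];rect('dock',D)
for u0,u1 in((175,201),(201,228)):
    Q=cloud(b,box(b,u0,200,u1,240)); st('cell',Q[Q[:,2]>.085]); rect('cell',Q[Q[:,2]>.085])
# cradle
P=cloud(b,box(b,335,183,385,238)); F=P[(P[:,2]>.007)];rect('foot',F)
mk=box(b,335,183,385,238)&rng(b,(105,120,50),(130,255,255)); Q=cloud(b,mk); st('blue',Q); rect('blue',Q[Q[:,2]>.025])
# magazine
P=cloud(b,box(b,265,170,315,235)); F=P[(P[:,2]>.007)];rect('magall',F); B=F[(F[:,2]>.045)&(F[:,2]<.065)]; rect('magbox',B)
F=F[F[:,2]<.03]; rect('magfoot',F); print(F[:,2].mean())
for n,im,bb in(('top',b,(270,190,315,240)),('scene',a,(215,115,255,150))):
    mk=box(im,*bb)&rng(im,(22,120,80),(35,255,255)); Q=cloud(im,mk); st('yel '+n,Q)
    v,u=np.nonzero(mk); (c,ax,an)=cv2.minAreaRect(np.c_[u,v].astype(np.float32)); print(c,ax); 
    Q=Q-0; m=Q.mean(0); w=np.linalg.svd(Q-m)[2]; print('plane n',w[2].round(3))
for n,(x0,y0,x1,y1) in dict(can=(115,212,155,242),spool=(262,142,287,165),mouse=(315,142,345,175),sd=(205,138,222,192)).items():
    P=cloud(b,box(b,x0,y0,x1,y1)); st(n,P[P[:,2]>.012])
c=[cv2.resize(b['pixels'][y0:y0+75,x0:x0+100],None,fx=4,fy=4,interpolation=cv2.INTER_CUBIC) for x0,y0 in((150,185),(255,175))]
d=[cv2.resize(a['pixels'][y0:y0+75,x0:x0+100],None,fx=4,fy=4,interpolation=cv2.INTER_CUBIC) for x0,y0 in((270,195),(180,125))]
cv2.imwrite('pics/c1.png',np.vstack([np.hstack(c),np.hstack(d)]))
E
python3 m.py
```

```text
dock rect c [0.5489 0.2887] size [0.085 0.181] ang 17.7
cell 81 med [0.5346 0.336  0.0974] lo [0.518 0.32  0.089] hi [0.549 0.351 0.103]
cell rect c [0.5332 0.3354] size [0.032 0.032] ang 2.0
cell 77 med [0.5648 0.2397 0.094 ] lo [0.551 0.226 0.087] hi [0.58  0.256 0.102]
cell rect c [0.564  0.2415] size [0.032 0.032] ang 87.7
foot rect c [ 0.5886 -0.2914] size [0.174 0.2  ] ang 85.2
blue 111 med [ 0.5861 -0.2965  0.0443] lo [ 0.557 -0.311  0.038] hi [ 0.615 -0.279  0.054]
blue rect c [ 0.5858 -0.2955] size [0.065 0.026] ang 21.9
magall rect c [ 0.6208 -0.0319] size [0.184 0.236] ang 87.9
magbox rect c [ 0.6461 -0.0309] size [0.088 0.102] ang 87.3
magfoot rect c [ 0.6208 -0.0319] size [0.184 0.236] ang 87.9
0.015382643837965986
yel top 161 med [ 0.5485 -0.0263  0.1798] lo [ 0.529 -0.058  0.013] hi [ 0.579 -0.005  0.203]
(293.0, 214.5) (17.0, 18.0)
plane n [-0.971  0.237 -0.045]
yel scene 132 med [ 0.5393 -0.038   0.1831] lo [ 0.523 -0.06   0.175] hi [ 0.571 -0.005  0.202]
(235.2941436767578, 132.82354736328125) (20.372989654541016, 9.216353416442871)
plane n [ 0.441  0.064 -0.895]
can 380 med [0.5234 0.5043 0.1172] lo [0.495 0.485 0.023] hi [0.552 0.538 0.125]
spool 196 med [0.8044 0.0182 0.0386] lo [ 0.778 -0.008  0.031] hi [0.831 0.042 0.044]
mouse 411 med [ 0.7803 -0.1859  0.0278] lo [ 0.736 -0.22   0.013] hi [ 0.83  -0.15   0.037]
sd 197 med [0.7983 0.2426 0.0229] lo [0.679 0.232 0.013] hi [0.85  0.255 0.031]
```

View pics/c1.png

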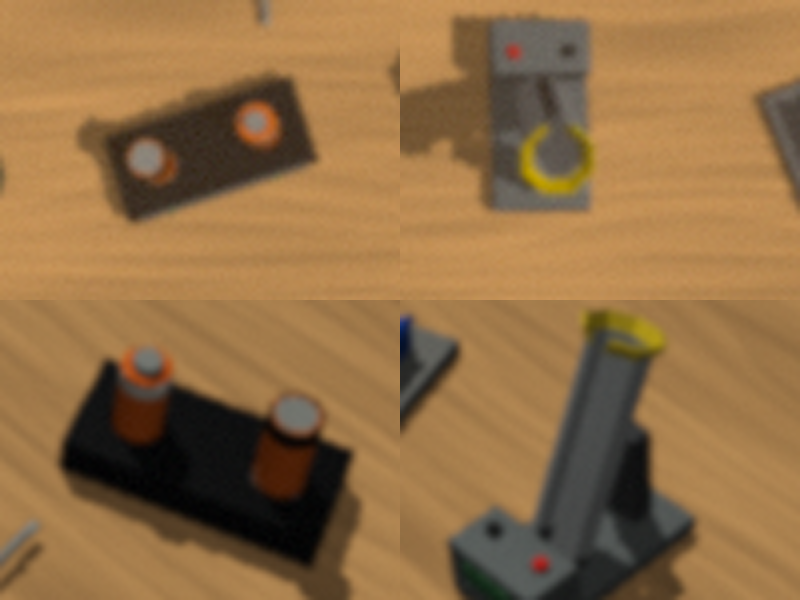

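The crops show the nub-up cell (stud and white band) in the pocket at (0.564, 0.241). The nub-down cell (wide flat end, black band) is at (0.533, 0.336). The pocket spacing measures 99 mm against 100 nominal. Next I'll refine the tube mouth, its lean direction and the cradle.

```bash
cat > m2.py <<'E'
from h import *
b=snap('top');a=snap('scene')
def tri(p):
    A=np.zeros((3,3));y=np.zeros(3)
    L=[]
    for im,uv in p:
        c,s=rays(im,uv); d=(s@im['R'])[0]; d/=np.linalg.norm(d); M=np.eye(3)-np.outer(d,d); A+=M;y+=M@c;L.append((c,M))
    X=np.linalg.solve(A,y); return X,[np.linalg.norm(M@(X-c)) for c,M in L]
pts=[]
for im,(x0,y0,x1,y1) in((b,(270,195,315,238)),(a,(215,118,255,150))):
    m=np.zeros(im['depth'].shape,np.uint8); m[y0:y1,x0:x1]=rng(im,(20,110,70),(38,255,255))[y0:y1,x0:x1]
    h=cv2.convexHull(max(cv2.findContours(m,0,2)[0],key=len)); e=cv2.fitEllipse(h); print(e); pts.append((im,e[0]))
X,r=tri(pts); print('ring',X.round(4),'miss',np.round(r,4))
def rectpx(name,mask,z):
    c=max(cv2.findContours(mask.astype(np.uint8),0,2)[0],key=cv2.contourArea)
    W=onplane(b,c[:,0],z); q=cv2.minAreaRect(W[:,:2].astype(np.float32)); print(name,np.round(q[0],4),np.round(q[1],4),round(q[2],2)); return W
def sub(m,x0,y0,x1,y1):
    o=np.zeros_like(m);o[y0:y1,x0:x1]=m[y0:y1,x0:x1];return o
H=hsv(b); grey=(H[...,1]<70)
rectpx('mag',sub(grey,274,174,306,232),.014)
rectpx('boxtop',sub(grey,274,174,306,193),.056)
nw=(H[...,1]<70)|((H[...,0]>90)&(H[...,0]<135)&(H[...,1]>80))
rectpx('cradlefoot',sub(nw,338,186,384,235),.014)
Wb=rectpx('blue',sub((H[...,0]>100)&(H[...,0]<135)&(H[...,1]>120),338,186,384,235),.05)
# scene cloud of tube body: axis by slices
m=np.zeros(a['depth'].shape,bool); m[135:205,190:260]=1
P=cloud(a,m); P=P[(P[:,2]>.065)&(P[:,2]<.165)&(abs(P[:,1]+.03)<.06)&(P[:,0]<.66)&(P[:,0]>.5)]
for z in np.arange(.07,.16,.015):
    Q=P[(P[:,2]>z)&(P[:,2]<z+.015)]; print(len(Q),Q.mean(0).round(4),np.percentile(Q[:,1],[5,95]).round(3))
E
python3 m2.py
```

```text
((293.94927978515625, 214.3937225341797), (18.463117599487305, 20.50666618347168), 78.97747039794922)
((235.4486846923828, 132.91342163085938), (10.941420555114746, 22.79712677001953), 105.47539520263672)
ring [ 0.5518 -0.0308  0.1923] miss [0.0007 0.0007]
mag [ 0.617  -0.0324] [0.0857 0.1721] 88.73
boxtop [ 0.6725 -0.0304] [0.0839 0.0442] 89.26
cradlefoot [ 0.5865 -0.2953] [0.1142 0.0762] 19.82
blue [ 0.5857 -0.295 ] [0.0641 0.023 ] 19.87
107 [ 0.597  -0.0257  0.0778] [-0.055 -0.01 ]
119 [ 0.5934 -0.0264  0.0926] [-0.054 -0.01 ]
108 [ 0.5869 -0.0266  0.1071] [-0.055 -0.01 ]
88 [ 0.5889 -0.028   0.1227] [-0.055 -0.011]
92 [ 0.5825 -0.0289  0.1374] [-0.055 -0.01 ]
94 [ 0.5755 -0.0278  0.1522] [-0.055 -0.011]
```

```bash
cat >> h.py <<'E'
def go(gp,x,y,off=.0187):
    """print delta from the present pose: grasp point gp, tool x, jaw axis y (sign nearest)"""
    s=manip.get_state(); p=s['position']; q=s['ee_rot']; R0=R.from_quat([q[1],q[2],q[3],q[0]])
    x=np.array(x,float);x/=np.linalg.norm(x);y=np.array(y,float);y-=x*(x@y);y/=np.linalg.norm(y)
    best=None
    for sg in(1,-1):
        T=R.from_matrix(np.c_[x,sg*y,np.cross(x,sg*y)]); dr=(R0.inv()*T).as_rotvec()
        if best is None or np.linalg.norm(dr)<np.linalg.norm(best): best=dr
    dp=R0.as_matrix().T@(np.array(gp)+off*x-p)*100
    print('dp_cm',dp.round(2),'dr',best.round(3),'| t',round(s['clock'],2),'q',np.round(s['qpos'],2),'w',round(s['width'],4),'F',np.round(s['contact_force'],1))
def here():
    s=manip.get_state(); q=s['ee_rot']; M=R.from_quat([q[1],q[2],q[3],q[0]]).as_matrix(); print('gp',(s['position']-.0187*M[:,0]).round(4),'x',M[:,0].round(3),'y',M[:,1].round(3),'t',round(s['clock'],2))
E
python3 -c "
from h import *
here()
go((.5333,.336,.17),(0,0,-1),(-.53,.85,0))"
```

```text
gp [0.1538 0.5539 0.2497] x [-0.    -0.001 -1.   ] y [ 0.268  0.964 -0.001] t 0.3
dp_cm [  7.98 -10.84  42.4 ] dr [-0.828 -0.     0.   ] | t 0.3 q [ 1.18  0.28  1.51 -0.    1.36 -0.12] w 0.0858 F [-0.3 -0.3  0.1]
```

```bash
python3 -m creep '{"delta_pos": [[4,-10.8,42.4],[4,-10.8,42.4],[4,-10.8,42.4],[4,-10.8,42.4],[4,-10.8,42.4],[4,-10.8,42.4],[8,-10.8,42.4],[8,-10.8,42.4],[8,-10.8,42.4],[8,-10.8,42.4]], "dr": [[-0.828,0,0],[-0.828,0,0],[-0.828,0,0],[-0.828,0,0],[-0.828,0,0],[-0.828,0,0],[-0.828,0,0],[-0.828,0,0],[-0.828,0,0],[-0.828,0,0]]}' 1 40
python3 -m creep '{"delta_pos": [[0,0,0],[0,0,0]], "dr": [[0,0,0],[0,0,0]]}'
python3 -c "
from h import *
here()
go((.5333,.336,.08),(0,0,-1),(-.53,.85,0))
b=snap('top');cv2.imwrite('pics/g1.png',cv2.resize(b['pixels'][180:260,130:250],None,fx=6,fy=6))"
```

```text
clock: 1.3
position: [0.5368, 0.3335, 0.1491]
ee_rot: [0.68, -0.194, 0.681, 0.193]
contact_force: [-0.0, -0.2, -0.1]
width: 0.0854
clock: 1.5
position: [0.5327, 0.337, 0.1513]
ee_rot: [0.679, -0.194, 0.68, 0.195]
contact_force: [-0.3, 0.3, 1.1]
width: 0.0855
gp [0.5327 0.337  0.17  ] x [-0.001  0.001 -1.   ] y [-0.528  0.849  0.001] t 1.5
dp_cm [ 9.   -0.13  0.  ] dr [-0.001 -0.001 -0.001] | t 1.5 q [ 0.45  0.41  1.5   0.    1.23 -1.67] w 0.0855 F [-0.3  0.3  1.1]
```

```bash
python3 -m creep '{"delta_pos": [[4.5,-0.1,0],[9,-0.1,0],[9,-0.1,0],[9,-0.1,0]], "dr": [[0,0,0],[0,0,0],[0,0,0],[0,0,0]]}' 1 40
python3 -m creep '{"delta_pos": [[0,0,0],[0,0,0],[0,0,0],[0,0,0],[0,0,0],[0,0,0],[0,0,0],[0,0,0]], "dr": [[0,0,0],[0,0,0],[0,0,0],[0,0,0],[0,0,0],[0,0,0],[0,0,0],[0,0,0]]}' -1 40
python3 -c "
from h import *
here()
go((.5333,.336,.20),(0,0,-1),(-.53,.85,0))"
```

```text
clock: 1.95
position: [0.5329, 0.3369, 0.0622]
ee_rot: [0.68, -0.195, 0.68, 0.195]
contact_force: [0.0, 0.1, -0.1]
width: 0.0856
clock: 2.75
position: [0.5347, 0.3367, 0.063]
ee_rot: [0.681, -0.194, 0.679, 0.195]
contact_force: [-1.8, 2.2, 5.8]
width: 0.0331
gp [0.5346 0.3366 0.0817] x [ 0.002  0.002 -1.   ] y [-0.528  0.849  0.001] t 2.75
dp_cm [-11.83   0.03  -0.12] dr [-0.001  0.003 -0.001] | t 2.75 q [ 0.45  0.49  1.62  0.    1.04 -1.68] w 0.0331 F [-1.8  2.2  5.8]
```

```bash
python3 -m creep '{"delta_pos": [[-3,0,0],[-7,0,0],[-12,0,0],[-16,0,0],[-18,0,0],[-18,0,0]], "dr": [[0,0,0],[0,0,0],[0,0,0],[0,0,0],[0,0,0],[0,0,0]]}' - 60
python3 -c "
from h import *
here()
go((.495,-.03,.32),(.4226,-.0074,-.906),(.0175,1,0))"
```

```text
clock: 3.35
position: [0.5356, 0.3363, 0.2449]
ee_rot: [0.682, -0.194, 0.677, 0.195]
contact_force: [-0.6, -1.0, -3.9]
width: 0.033
gp [0.5355 0.3362 0.2636] x [ 0.007  0.003 -1.   ] y [-0.529  0.849 -0.001] t 3.35
dp_cm [ -5.94 -29.38 -22.11] dr [ 0.565 -0.417 -0.126] | t 3.35 q [ 0.45  0.35  1.36 -0.    1.42 -1.68] w 0.033 F [-0.6 -1.  -3.9]
```

```bash
python3 -m creep '{"delta_pos": [[-5.9,-29.4,-22.1],[-5.9,-29.4,-22.1],[-5.9,-29.4,-22.1],[-5.9,-29.4,-22.1],[-5.9,-29.4,-22.1],[-5.9,-29.4,-22.1],[-5.9,-29.4,-22.1],[-5.9,-29.4,-22.1],[-5.9,-29.4,-22.1],[-5.9,-29.4,-22.1]], "dr": [[0.565,-0.417,-0.126],[0.565,-0.417,-0.126],[0.565,-0.417,-0.126],[0.565,-0.417,-0.126],[0.565,-0.417,-0.126],[0.565,-0.417,-0.126],[0.565,-0.417,-0.126],[0.565,-0.417,-0.126],[0.565,-0.417,-0.126],[0.565,-0.417,-0.126]]}'
python3 -m creep '{"delta_pos": [[0,0,0],[0,0,0]], "dr": [[0,0,0],[0,0,0]]}'
cat > chk.py <<'E'
from h import *
here()
u=np.array([-.4226,.0074,.9063]); ring=np.array([.5518,-.0308,.1923])
go(ring+.103*u,-u,(.0175,1,0))
a=snap('scene'); b=snap('top')
import sys
cv2.imwrite('pics/%s.png'%sys.argv[1],np.hstack([cv2.resize(i['pixels'][y:y+90,x:x+66],None,fx=6,fy=6,interpolation=cv2.INTER_CUBIC) for i,x,y in((a,200,80),(b,262,165))]))
E
python3 chk.py i1
```

```text
clock: 4.35
position: [0.5004, -0.0308, 0.2978]
ee_rot: [0.84, 0.005, 0.542, -0.008]
contact_force: [-0.7, 0.4, -2.6]
width: 0.0325
clock: 4.55
position: [0.5015, -0.0293, 0.2991]
ee_rot: [0.841, 0.003, 0.541, -0.007]
contact_force: [0.9, 0.0, -1.8]
width: 0.0329
gp [ 0.4937 -0.0291  0.3162] x [ 0.415 -0.008 -0.91 ] y [ 0.015  1.    -0.002] t 4.55
dp_cm [ 3.38 -0.06  0.08] dr [ 0.003 -0.009  0.001] | t 4.55 q [-0.27 -0.1   1.84  0.13  0.98 -1.88] w 0.0329 F [ 0.9  0.  -1.8]
```

View pics/i1.png

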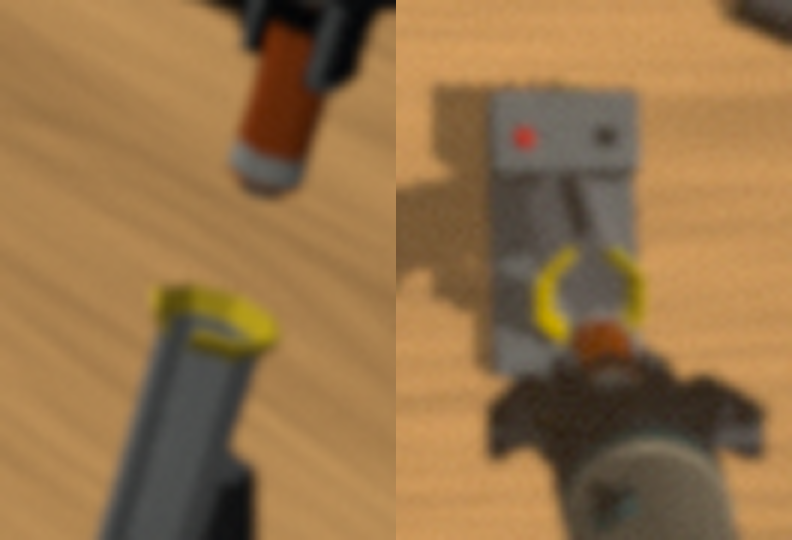

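```bash
python3 - <<'E'
from h import *
a=snap('scene');b=snap('top')
s=manip.get_state();q=s['ee_rot'];M=R.from_quat([q[1],q[2],q[3],q[0]]).as_matrix();x=M[:,0];gp=s['position']-.0187*x
for n,im,o in(('scene',a,(200,80)),('top',b,(262,165))):
    for d in(.02,.04,.06,.067,.073): print(n,d,((proj(im,gp+d*x)[0]-o)*6).round(0))
# orange cell in scene: mask centroid line
m=np.zeros(a['depth'].shape,np.uint8); m[80:115,232:262]=rng(a,(3,130,40),(14,255,255))[80:115,232:262]
v,u=np.nonzero(m)
for r in range(85,108,3):
    uu=u[v==r]; 
    if len(uu): print(r,(uu.min()-200)*6,(uu.max()+1-200)*6,(r-80)*6)
P=cloud(a,m>0)  # visible surface; distance to predicted axis must be ~17mm
d=P-gp; al=d@x; pr=d-np.outer(al,x); print(len(P),'mean offset from axis',np.median(pr,0).round(4),'norm',np.median(np.linalg.norm(pr,axis=1)).round(4))
c=-a['R'].T@a['t']; w=c-gp; w-=x*(w@x); w/=np.linalg.norm(w); print('expected dir',w.round(3), 'perp',(np.median(pr,0)@np.cross(x,w)).round(4),'toward',(np.median(pr,0)@w).round(4))
E
```

```text
scene 0.02 [287.  75.]
scene 0.04 [273. 118.]
scene 0.06 [260. 161.]
scene 0.067 [256. 175.]
scene 0.073 [252. 188.]
top 0.02 [209. 369.]
top 0.04 [206. 356.]
top 0.06 [203. 344.]
top 0.067 [202. 339.]
top 0.073 [201. 336.]
85 258 366 30
88 252 312 48
91 252 306 66
94 252 306 84
97 240 324 102
100 240 318 120
103 240 312 138
106 288 306 156
235 mean offset from axis [0.0101 0.0062 0.0046] norm 0.0142
expected dir [0.728 0.603 0.327] perp 0.0017 toward 0.0126
```

```bash
python3 -m creep '{"delta_pos": [[3,-0.05,0.1],[6,-0.05,0.1],[6.3,-0.05,0.1],[6.3,-0.05,0.1],[6.3,-0.05,0.1]], "dr": [[0.003,-0.009,0],[0.003,-0.009,0],[0.003,-0.009,0],[0.003,-0.009,0],[0.003,-0.009,0]]}'
python3 -m creep '{"delta_pos": [[0.5,0,0],[1,0,0],[1.5,0,0],[1.5,0,0]], "dr": [[0,0,0],[0,0,0],[0,0,0],[0,0,0]]}'
python3 chk.py i2
```

```text
clock: 5.25
position: [0.5297, -0.0318, 0.2449]
ee_rot: [0.845, 0.004, 0.535, -0.009]
contact_force: [-0.9, 0.6, -2.1]
width: 0.0326
clock: 5.65
position: [0.5351, -0.0318, 0.229]
ee_rot: [0.844, 0.005, 0.537, -0.009]
contact_force: [0.1, -0.6, -2.8]
width: 0.0329
gp [ 0.5272 -0.0317  0.246 ] x [ 0.423 -0.009 -0.906] y [ 0.02   1.    -0.001] t 5.65
dp_cm [-4.4   0.12 -0.04] dr [-0.002  0.001  0.002] | t 5.65 q [-0.26  0.01  1.93  0.14  0.78 -1.89] w 0.0329 F [ 0.1 -0.6 -2.8]
```

View pics/i2.png

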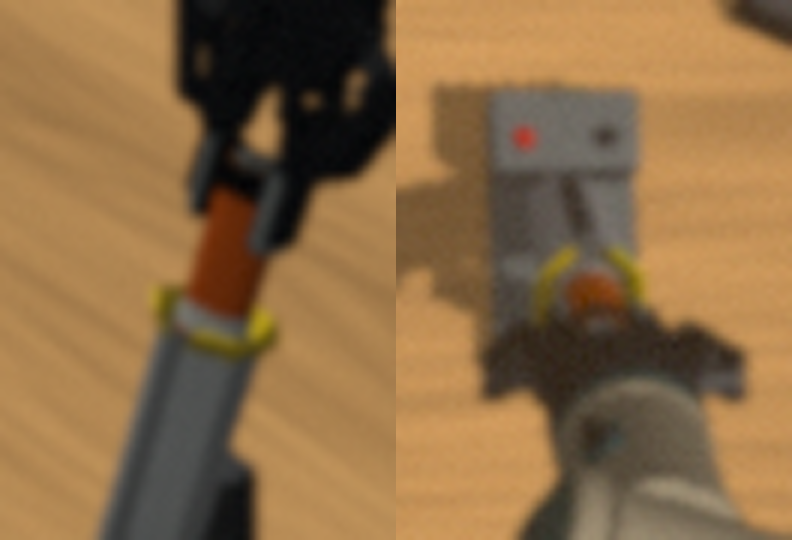

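The nub is inside the flare and looks centred, near (215,315) in the left half, with no contact force yet. I'll insert it further.

```bash
python3 -m creep '{"delta_pos": [[0.5,0,0],[1,0,0],[1.5,0,0],[1.5,0,0]], "dr": [[0,0,0],[0,0,0],[0,0,0],[0,0,0]]}'
python3 -m creep '{"delta_pos": [[0.5,0,0],[1,0,0],[1.4,0,0],[1.4,0,0]], "dr": [[0,0,0],[0,0,0],[0,0,0],[0,0,0]]}'
python3 -c "
from h import *
here()
u=np.array([-.4226,.0074,.9063]); ring=np.array([.5518,-.0308,.1923])
go(ring+.059*u,-u,(.0175,1,0))"
```

```text
clock: 6.15
position: [0.5416, -0.0319, 0.2152]
ee_rot: [0.844, 0.005, 0.537, -0.009]
contact_force: [0.2, 0.4, -2.9]
width: 0.0327
clock: 6.55
position: [0.5476, -0.0321, 0.2028]
ee_rot: [0.844, 0.005, 0.537, -0.009]
contact_force: [1.0, 0.0, -2.5]
width: 0.0328
gp [ 0.5396 -0.0319  0.2197] x [ 0.423 -0.009 -0.906] y [ 0.02   1.    -0.001] t 6.55
dp_cm [-2.9   0.13 -0.06] dr [-0.002  0.001  0.002] | t 6.55 q [-0.25  0.05  1.96  0.15  0.71 -1.89] w 0.0328 F [ 1.   0.  -2.5]
```

```bash
python3 -m creep '{"delta_pos": [[0,0,0],[0,0,0],[0,0,0],[0,0,0],[0,0,0],[0,0,0],[-3,0,0],[-6,0,0],[-10,0,0],[-12,0,0]], "dr": [[0,0,0],[0,0,0],[0,0,0],[0,0,0],[0,0,0],[0,0,0],[0,0,0],[0,0,0],[0,0,0],[0,0,0]]}' 0.6
python3 -c "
from h import *
here()
a=snap('scene')
cv2.imwrite('pics/i3.png',cv2.resize(a['pixels'][80:205,180:260],None,fx=6,fy=6,interpolation=cv2.INTER_CUBIC)[:600])
D=np.load('k.npy') if 0 else None
s=manip.get_state();print(s['qpos'].round(4))
go((.5643,.241,.20),(0,0,-1),(-.53,.85,0))"
```

```text
clock: 7.55
position: [0.4969, -0.0312, 0.3157]
ee_rot: [0.845, 0.004, 0.534, -0.009]
contact_force: [0.0, -0.3, 0.2]
width: 0.0684
gp [ 0.4889 -0.031   0.3326] x [ 0.429 -0.011 -0.903] y [ 0.02   1.    -0.003] t 7.55
[-0.2844 -0.121   1.8229  0.1302  1.0085 -1.8813]
dp_cm [14.92 27.42 -0.36] dr [-0.567  0.434  0.133] | t 7.6 q [-0.28 -0.12  1.82  0.13  1.01 -1.88] w 0.0682 F [-0.2  0.6  1.7]
```

View pics/i3.png

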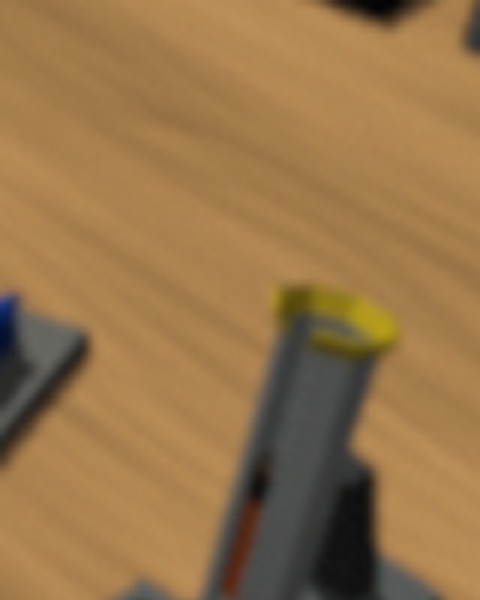

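Cell_b is in the tube: orange shows through the slot below (262,480), and the mouth is empty. Next I'll fit the arm kinematics roughly from the logged states and check the tilts needed for the flip.

```bash
cat > kin.py <<'E'
import numpy as np
from scipy.optimize import least_squares
from scipy.spatial.transform import Rotation as R
D=[([1.179,.2765,1.506,0,1.3608,-.121],(.1536,.5536,.2305)),([.45,.41,1.5,0,1.23,-1.67],(.5327,.337,.1513)),([.45,.49,1.62,0,1.04,-1.68],(.5347,.3367,.063)),([.45,.35,1.36,0,1.42,-1.68],(.5356,.3363,.2449)),
([-.27,-.10,1.84,.13,.98,-1.88],(.5015,-.0293,.2991)),([-.26,.01,1.93,.14,.78,-1.89],(.5351,-.0318,.229)),([-.25,.05,1.96,.15,.71,-1.89],(.5476,-.0321,.2028)),([-.2844,-.121,1.8229,.1302,1.0085,-1.8813],(.4969,-.0312,.3157))]
Ry=lambda a:R.from_euler('y',a); Rz=lambda a:R.from_euler('z',a)
def fk(q,p):
    h,a0,d,L1,e,L2,L3,s=p
    B=Rz(q[0]); A=B*Ry(q[1]); F=A*Ry(q[2]); W=F*Rz(s_*q[3] if 0 else np.sign(s)*q[3])*Ry(q[4])
    T=W*R.from_euler('z',-q[5])
    pos=B.apply([a0,d,h])+A.apply([0,0,L1])+F.apply([e,0,L2])+W.apply([0,0,L3])
    return pos,W,T
best=None
for s in(1,-1):
    f=lambda p:np.r_[np.concatenate([fk(q,np.r_[p,s])[0]-x for q,x in D]),.02*(p-p0)]
    p0=np.array([.2,0,.07,.35,0,.35,.25]); r=least_squares(f,p0)
    if best is None or r.cost<best[0]: best=(r.cost,np.r_[r.x,s],np.abs(r.fun[:24]).max())
P=best[1]
lim=np.array([[-2.89,2.89],[-.75,2.08],[.22,2.7],[-1.18,4.32],[.11,2.71],[-2.7,2.7]])
def ik(tcp,x,y,q0):
    x=np.array(x,float);x/=np.linalg.norm(x);y=np.array(y,float);y-=x*(x@y);y/=np.linalg.norm(y);out=[]
    for sg in(1,-1):
        def f(q):
            p,W,T=fk(q,P); M=T.as_matrix(); return np.r_[(p-tcp)*5,M[:,2]-x,(M[:,YI]*YS-sg*y)*.7]
        r=least_squares(f,np.clip(q0,lim[:,0]+.01,lim[:,1]-.01),bounds=(lim[:,0],lim[:,1])); out.append((r.cost,r.x))
    return out
YI,YS=1,1
if __name__=='__main__':
    print(P.round(3),best[2])
    for q,x in D[:2]+D[-1:]: 
        M=fk(q,P)[2].as_matrix(); print(M[:,2].round(3),M[:,0].round(3),M[:,1].round(3))
E
python3 kin.py; python3 -c "
from h import *
here()"
```

```text
[0.125 0.015 0.07  0.621 0.054 0.407 0.354 1.   ] 0.0031605275170162317
[-0.001 -0.002 -1.   ] [-0.491 -0.871  0.002] [-0.871  0.491 -0.   ]
[ 0.001  0.001 -1.   ] [-0.344  0.939  0.   ] [0.939 0.344 0.002]
[ 0.433 -0.012 -0.901] [0.541 0.804 0.249] [ 0.721 -0.595  0.354]
gp [ 0.4894 -0.0312  0.3352] x [ 0.433 -0.012 -0.901] y [ 0.02   1.    -0.004] t 7.6
```

```bash
sed -i "s/-q\[5\])/q[5])/; s/^YI,YS=1,1/YI,YS=0,-1/" kin.py; cat > plan.py <<'E'
from kin import *
q0=np.array([.3,.3,1.7,0,1.0,-1.6]); z=np.array([0,0,1.])
def show(n,gp,x,y,q0s):
    res=[]
    for q0 in q0s:
        for c,q in ik(np.array(gp)+.0187*np.array(x),x,y,q0):
            if c<1e-5: res.append(q)
    u=[];[u.append(q) for q in res if not any(np.allclose(q,w,atol=.05) for w in u)]
    print(n,[list(q.round(2)) for q in u])
seeds=[np.array([b,.4,1.8,a,1.0,c]) for b in(.4,-.5) for a in(0,1.2,-.8) for c in(-1.6,1.5)]
D_=np.radians
dd=np.array([np.cos(D_(20)),np.sin(D_(20)),0]); cc=np.array([.5862,-.2952,.062])
for al in(30,45):
  for az in(23,60,110,-20,-70,180+23):
    u=np.array([np.cos(D_(az)),np.sin(D_(az)),0]); x=np.sin(D_(al))*u-np.cos(D_(al))*z
    show(f'dock al{al} az{az}',(.5643,.241,.064),x,np.cross(z,u),seeds)
for d,n in((dd,'+d'),(-dd,'-d')):
  for t in(-60,-45,0,30,45):   # tilt: pointing along d
    x=np.sin(D_(t))*d-np.cos(D_(t))*z; show(f'cradle nub{n} tilt{t}',cc+(.009 if t<0 else -.009)*d,x,np.cross(z,d),seeds)
u=np.array([-.4226,.0074,.9063]); ring=np.array([.5518,-.0308,.1923])
for phi in(45,60,90):
  for psi in(0,45,90,-45,-90):
    e=np.array([-.906,0.016,-.4226]); e/=np.linalg.norm(e); f=np.cross(u,e); w=np.cos(D_(psi))*e+np.sin(D_(psi))*f
    x=np.cos(D_(phi))*-u+np.sin(D_(phi))*w; show(f'tube phi{phi} psi{psi}',ring+.06*u,x,np.cross(u,w),seeds)
E
python3 plan.py
```

```text
dock al30 az23 [[np.float64(0.25), np.float64(0.35), np.float64(2.12), np.float64(0.48), np.float64(0.17), np.float64(-2.18)], [np.float64(0.25), np.float64(0.35), np.float64(2.12), np.float64(0.48), np.float64(0.17), np.float64(0.97)]]
dock al30 az60 [[np.float64(0.05), np.float64(0.4), np.float64(2.02), np.float64(0.85), np.float64(0.59), np.float64(-0.12)]]
dock al30 az110 [[np.float64(0.02), np.float64(0.55), np.float64(1.7), np.float64(0.55), np.float64(1.14), np.float64(-0.63)], [np.float64(0.02), np.float64(0.55), np.float64(1.7), np.float64(0.55), np.float64(1.14), np.float64(2.52)]]
dock al30 az-20 [[np.float64(0.49), np.float64(0.42), np.float64(1.99), np.float64(-0.84), np.float64(0.52), np.float64(-0.03)]]
dock al30 az-70 [[np.float64(0.56), np.float64(0.57), np.float64(1.66), np.float64(-0.58), np.float64(1.11), np.float64(0.52)], [np.float64(0.56), np.float64(0.57), np.float64(1.66), np.float64(-0.58), np.float64(1.11), np.float64(-2.62)]]
dock al30 az203 [[np.float64(0.31), np.float64(0.74), np.float64(1.28), np.float64(-0.04), np.float64(1.64), np.float64(-1.65)], [np
[... 6327 characters left out ...]
at64(0.74), np.float64(1.31), np.float64(-0.75), np.float64(2.14), np.float64(1.21)], [np.float64(0.18), np.float64(0.74), np.float64(1.31), np.float64(-0.75), np.float64(2.14), np.float64(-1.93)]]
tube phi90 psi90 []
tube phi90 psi-45 [[np.float64(-0.44), np.float64(0.76), np.float64(1.27), np.float64(0.53), np.float64(2.28), np.float64(-1.4)], [np.float64(-0.44), np.float64(0.76), np.float64(1.27), np.float64(0.53), np.float64(2.28), np.float64(1.74)]]
tube phi90 psi-90 [[np.float64(-0.72), np.float64(0.71), np.float64(1.75), np.float64(0.99), np.float64(1.99), np.float64(-1.46)], [np.float64(-0.72), np.float64(0.71), np.float64(1.75), np.float64(0.99), np.float64(1.99), np.float64(1.69)]]
```

```bash
sed -i 's/def go(gp,x,y,off=.0187):/def go(gp,x,y,off=.0187,sgs=(1,-1)):/; s/for sg in(1,-1):$/for sg in sgs:/' h.py; python3 -c "
from h import *
u=np.array([np.cos(1.902),np.sin(1.902),0]); z=np.array([0,0,1]); x=(u-z)/2**.5; g=np.array([.5643,.241,.064])
go(g-.13*x,x,np.cross(z,u),sgs=(1,)); go(g-.13*x,x,np.cross(z,u),sgs=(-1,))"
```

```text
dp_cm [19.6  20.05  0.4 ] dr [-1.572 -0.23   1.118] | t 7.6 q [-0.28 -0.12  1.82  0.13  1.01 -1.88] w 0.0682 F [-0.2  0.6  1.7]
dp_cm [19.6  20.05  0.4 ] dr [1.273 1.071 0.22 ] | t 7.6 q [-0.28 -0.12  1.82  0.13  1.01 -1.88] w 0.0682 F [-0.2  0.6  1.7]
```

```bash
python3 - <<'E'
from kin import *
for q in([-.08,.64,1.7,.73,1.29,-.82],[-.34,.88,1.12,-.47,1.77,-2.2],[-.34,.88,1.12,-.47,1.77,.94],[-.95,.52,2.01,1.21,.82,-.7],[-.16,.39,1.39,-.05,1.71,-1.71],[-.2844,-.121,1.8229,.1302,1.0085,-1.8813]):
    M=fk(q,P)[2].as_matrix(); print(q,'x',M[:,2].round(2),'y',-M[:,0].round(2))
E
```

```text
[-0.08, 0.64, 1.7, 0.73, 1.29, -0.82] x [-0.25  0.66 -0.71] y [ 0.94  0.34 -0.  ]
[-0.34, 0.88, 1.12, -0.47, 1.77, -2.2] x [-0.66 -0.24 -0.71] y [-0.34  0.94  0.  ]
[-0.34, 0.88, 1.12, -0.47, 1.77, 0.94] x [-0.66 -0.24 -0.71] y [ 0.34 -0.94 -0.  ]
[-0.95, 0.52, 2.01, 1.21, 0.82, -0.7] x [ 0.66  0.25 -0.71] y [ 0.35 -0.94 -0.01]
[-0.16, 0.39, 1.39, -0.05, 1.71, -1.71] x [-0.34  0.01 -0.94] y [ 0.02  1.   -0.  ]
[-0.2844, -0.121, 1.8229, 0.1302, 1.0085, -1.8813] x [ 0.43 -0.01 -0.9 ] y [ 0.02  1.   -0.  ]
```

```bash
python3 -m creep '{"delta_pos": [[5,20,0.4],[5,20,0.4],[5,20,0.4],[5,20,0.4],[8,20,0.4],[12,20,0.4],[16,20,0.4],[19.6,20,0.4],[19.6,20,0.4],[19.6,20,0.4]], "dr": [[1.273,1.071,0.22],[1.273,1.071,0.22],[1.273,1.071,0.22],[1.273,1.071,0.22],[1.273,1.071,0.22],[1.273,1.071,0.22],[1.273,1.071,0.22],[1.273,1.071,0.22],[1.273,1.071,0.22],[1.273,1.071,0.22]]}' 1
cat > d.py <<'E'
from h import *
import sys
u=np.array([np.cos(1.902),np.sin(1.902),0]); z=np.array([0,0,1]); x=(u-z)/2**.5; g=np.array([.5643,.241,.064])
here(); go(g-float(sys.argv[1])*x,x,np.cross(z,u),sgs=(-1,))
E
python3 d.py .1
```

```text
clock: 8.6
position: [0.5881, 0.1668, 0.1336]
ee_rot: [0.388, 0.487, 0.755, -0.205]
contact_force: [0.2, -0.3, 0.8]
width: 0.0855
gp [0.5923 0.1561 0.1483] x [-0.224  0.576 -0.786] y [0.895 0.441 0.069] t 8.6
dp_cm [ 2.21  0.33 -0.82] dr [0.14  0.117 0.033] | t 8.6 q [-0.17  0.55  1.53  0.56  1.47 -0.82] w 0.0855 F [ 0.2 -0.3  0.8]
```

```bash
python3 -m creep '{"delta_pos": [[2.2,0.3,-0.8],[2.2,0.3,-0.8],[2.2,0.3,-0.8],[2.2,0.3,-0.8]], "dr": [[0.14,0.117,0.033],[0.14,0.117,0.033],[0.14,0.117,0.033],[0.14,0.117,0.033]]}'
python3 d.py 0
```

```text
clock: 9.0
position: [0.5828, 0.1863, 0.1245]
ee_rot: [0.317, 0.535, 0.751, -0.22]
contact_force: [1.3, -0.3, 0.6]
width: 0.0853
gp [0.5871 0.1739 0.1378] x [-0.226  0.665 -0.712] y [0.944 0.33  0.008] t 9.0
dp_cm [10.23  0.    0.13] dr [ 0.01   0.007 -0.002] | t 9.0 q [-0.19  0.58  1.57  0.66  1.47 -0.76] w 0.0853 F [ 1.3 -0.3  0.6]
```

```bash
python3 -m creep '{"delta_pos": [[4,0,0.1],[7,0,0.1],[10.2,0,0.1],[10.2,0,0.1],[10.2,0,0.1]], "dr": [[0.01,0.007,0],[0.01,0.007,0],[0.01,0.007,0],[0.01,0.007,0],[0.01,0.007,0]]}'
python3 d.py 0
python3 -m creep '{"delta_pos": [[0,0,0],[0,0,0],[0,0,0],[0,0,0],[0,0,0],[0,0,0],[0,0,0],[0,0,0]], "dr": [[0,0,0],[0,0,0],[0,0,0],[0,0,0],[0,0,0],[0,0,0],[0,0,0],[0,0,0]]}' -1 70
python3 d.py 0
```

```text
clock: 9.5
position: [0.5598, 0.2543, 0.0519]
ee_rot: [0.312, 0.537, 0.752, -0.222]
contact_force: [0.5, 0.5, -0.1]
width: 0.0855
gp [0.564  0.2418 0.0651] x [-0.228  0.669 -0.707] y [0.946 0.325 0.002] t 9.5
dp_cm [ 0.02 -0.    0.14] dr [ 0.001 -0.    -0.002] | t 9.5 q [-0.09  0.64  1.69  0.74  1.29 -0.81] w 0.0855 F [ 0.5  0.5 -0.1]
clock: 10.3
position: [0.5594, 0.2531, 0.0516]
ee_rot: [0.31, 0.538, 0.752, -0.222]
contact_force: [-1.6, -5.0, 6.6]
width: 0.0327
gp [0.5636 0.2406 0.0648] x [-0.229  0.67  -0.706] y [ 0.946  0.323 -0.001] t 10.3
dp_cm [0.07 0.07 0.04] dr [-0.002 -0.002 -0.001] | t 10.3 q [-0.09  0.64  1.69  0.74  1.29 -0.81] w 0.0327 F [-1.6 -5.   6.6]
```

```bash
python3 -m creep '{"delta_pos": [[-2,0,-2],[-4,0,-4],[-7,0,-7],[-10,0,-10],[-13,0,-13],[-16,0,-16],[-19,0,-19],[-19,0,-19],[-19,0,-19]], "dr": [[0,0,0],[0,0,0],[0,0,0],[0,0,0],[0,0,0],[0,0,0],[0,0,0],[0,0,0],[0,0,0]]}'
cat > c.py <<'E'
from h import *
import sys
# args: tilt deg (pointing along +d), offset along d (mm) , height above lying axis(mm)
t,o,h=map(float,sys.argv[1:4]); t=np.radians(t)
d=np.array([np.cos(np.radians(20)),np.sin(np.radians(20)),0]); z=np.array([0,0,1]); c=np.array([.5862,-.2952,.062])
x=np.sin(t)*d-np.cos(t)*z
here(); go(c+o/1000*d+h/1000*z,x,np.cross(z,d),sgs=(-1,))
E
python3 c.py -45 12 280; python3 c.py -45 12 120
```

```text
clock: 11.2
position: [0.56, 0.2528, 0.3193]
ee_rot: [0.312, 0.538, 0.751, -0.223]
contact_force: [0.5, -0.0, -3.4]
width: 0.0324
gp [0.5642 0.2403 0.3325] x [-0.227  0.669 -0.708] y [0.947 0.322 0.   ] t 11.2
dp_cm [-37.93 -15.29  36.64] dr [ 1.688e+00 -1.219e+00 -1.000e-03] | t 11.2 q [-0.09  0.39  1.38  0.71  1.71 -0.44] w 0.0324 F [ 0.5 -0.  -3.4]
gp [0.5642 0.2403 0.3325] x [-0.227  0.669 -0.708] y [0.947 0.322 0.   ] t 11.2
dp_cm [-26.61 -15.29  47.94] dr [ 1.688e+00 -1.219e+00 -1.000e-03] | t 11.2 q [-0.09  0.39  1.38  0.71  1.71 -0.44] w 0.0324 F [ 0.5 -0.  -3.4]
```

```bash
python3 -m creep '{"delta_pos": [[-4,-1.5,3.7],[-8,-3,7.4],[-12,-4.5,11],[-16,-6,15],[-20,-7.5,18.5],[-24,-9,22],[-28,-10.5,26],[-32,-12,30],[-36,-14,34],[-37.9,-15.3,36.6]], "dr": [[1.688,-1.219,0],[1.688,-1.219,0],[1.688,-1.219,0],[1.688,-1.219,0],[1.688,-1.219,0],[1.688,-1.219,0],[1.688,-1.219,0],[1.688,-1.219,0],[1.688,-1.219,0],[1.688,-1.219,0]]}'
python3 c.py -45 12 150
```

```text
clock: 12.2
position: [0.5852, -0.2473, 0.3281]
ee_rot: [-0.229, -0.475, -0.302, 0.794]
contact_force: [0.2, -0.3, -2.4]
width: 0.0323
gp [ 0.5935 -0.2458  0.3448] x [-0.445 -0.077 -0.892] y [ 0.65  -0.713 -0.263] t 12.2
dp_cm [11.92  6.84 -1.37] dr [ 0.471 -0.336  0.003] | t 12.2 q [-0.37  0.59  0.85 -0.27  2.09  0.32] w 0.0323 F [ 0.2 -0.3 -2.4]
```

```bash
python3 -m creep '{"delta_pos": [[2,1.5,-0.3],[5,3,-0.6],[8,5,-1],[11.9,6.8,-1.4],[11.9,6.8,-1.4],[11.9,6.8,-1.4],[11.9,6.8,-1.4]], "dr": [[0.471,-0.336,0.003],[0.471,-0.336,0.003],[0.471,-0.336,0.003],[0.471,-0.336,0.003],[0.471,-0.336,0.003],[0.471,-0.336,0.003],[0.471,-0.336,0.003]]}'
python3 c.py -45 12 30
python3 - <<'E'
from h import *
a=snap('scene'); b=snap('top')
cv2.imwrite('pics/p1.png',np.hstack([cv2.resize(i['pixels'][y:y+90,x:x+66],None,fx=6,fy=6,interpolation=cv2.INTER_CUBIC) for i,x,y in((a,145,80),(b,325,160))]))
E
```

```text
clock: 12.9
position: [0.5859, -0.2933, 0.2035]
ee_rot: [-0.161, -0.38, -0.067, 0.908]
contact_force: [-0.1, -0.6, -2.2]
width: 0.0321
gp [ 0.5982 -0.2887  0.2168] x [-0.659 -0.242 -0.713] y [ 0.344 -0.939  0.   ] t 12.9
dp_cm [ 9.    0.19 -8.64] dr [ 0.002 -0.008 -0.002] | t 12.9 q [-0.33  0.78  0.95 -0.51  2.02  0.81] w 0.0321 F [-0.1 -0.6 -2.2]
```

View pics/p1.png

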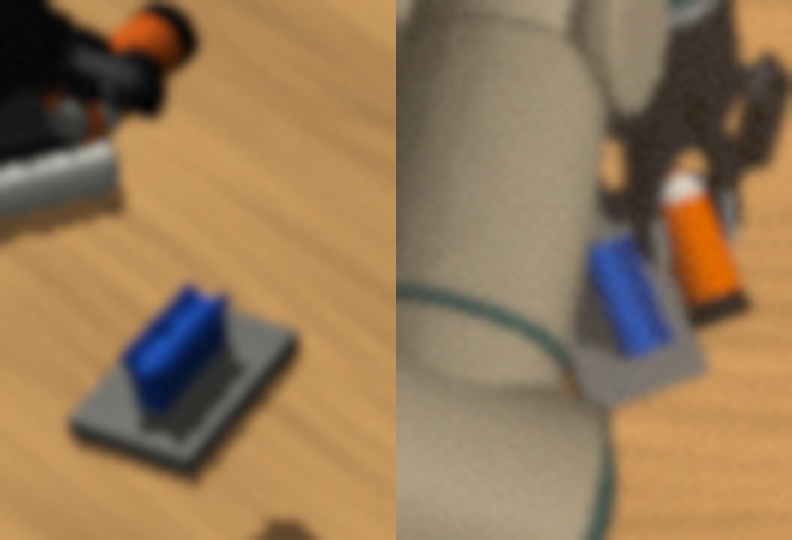

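The cell is horizontal and parallel to the rail. Its white (nub) end points along +d, and the rail below is empty. I'll lower it now.

```bash
python3 -m creep '{"delta_pos": [[3,0.2,-2.8],[6,0.2,-5.7],[9,0.2,-8.6],[9,0.2,-8.6],[9,0.2,-8.6],[9,0.2,-8.6]], "dr": [[0.002,-0.008,0],[0.002,-0.008,0],[0.002,-0.008,0],[0.002,-0.008,0],[0.002,-0.008,0],[0.002,-0.008,0]]}'
python3 c.py -45 12 3
python3 - <<'E'
from h import *
b=snap('top'); m=np.zeros(b['depth'].shape,np.uint8); m[185:240,335:390]=rng(b,(3,140,90),(14,255,255))[185:240,335:390]
c=max(cv2.findContours(m,0,2)[0],key=cv2.contourArea)
W=onplane(b,c[:,0],.095); r=cv2.minAreaRect(W[:,:2].astype(np.float32)); print('orange at z.095',np.round(r[0],4),np.round(r[1],3),r[2])
E
```

```text
clock: 13.6
position: [0.5855, -0.2965, 0.0805]
ee_rot: [-0.162, -0.378, -0.064, 0.909]
contact_force: [0.2, -0.4, -2.5]
width: 0.0321
gp [ 0.5979 -0.2919  0.0937] x [-0.663 -0.246 -0.708] y [ 0.343 -0.939  0.005] t 13.6
dp_cm [ 2.04 -0.11 -2.02] dr [-0.003 -0.001 -0.004] | t 13.6 q [-0.33  0.86  1.08 -0.48  1.83  0.92] w 0.0321 F [ 0.2 -0.4 -2.5]
orange at z.095 [ 0.5873 -0.2986] [0.057 0.033] 17.447845458984375
```

```bash
python3 -m creep '{"delta_pos": [[0.7,-0.1,-0.7],[1.4,-0.1,-1.4],[2,-0.1,-2],[2,-0.1,-2],[2.1,-0.1,-2.1],[2.1,-0.1,-2.1]], "dr": [[0,0,0],[0,0,0],[0,0,0],[0,0,0],[0,0,0],[0,0,0]]}'
python3 c.py -45 12 0
```

```text
clock: 14.25
position: [0.5837, -0.2964, 0.0518]
ee_rot: [-0.162, -0.374, -0.063, 0.911]
contact_force: [1.4, -0.2, 14.6]
width: 0.0325
gp [ 0.5961 -0.2918  0.0649] x [-0.667 -0.249 -0.702] y [ 0.343 -0.939  0.006] t 14.25
dp_cm [ 0.1  -0.03 -0.32] dr [-0.004  0.007 -0.005] | t 14.25 q [-0.33  0.89  1.1  -0.48  1.79  0.95] w 0.0325 F [ 1.4 -0.2 14.6]
```

```bash
python3 -m creep '{"delta_pos": [[0,0,0],[0,0,0],[0,0,0],[0,0,0],[0,0,0],[0,0,0]], "dr": [[0,0,0],[0,0,0],[0,0,0],[0,0,0],[0,0,0],[0,0,0]]}' 1
python3 -m creep '{"delta_pos": [[-4,0,0],[-8,0,0],[-12,0,0],[-16,0,0],[-20,0,0],[-20,0,0]], "dr": [[0,0,0],[0,0,0],[0,0,0],[0,0,0],[0,0,0],[0,0,0]]}'
cat > look.py <<'E'
from h import *
b=snap('top');a=snap('scene')
m=np.zeros(b['depth'].shape,np.uint8); m[175:240,335:390]=rng(b,(3,140,90),(14,255,255))[175:240,335:390]
c=max(cv2.findContours(m,0,2)[0],key=cv2.contourArea)
W=onplane(b,c[:,0],.068); r=cv2.minAreaRect(W[:,:2].astype(np.float32)); print('orange',np.round(r[0],4),np.round(r[1],3),r[2])
Q=cloud(b,m>0); print('z hi',np.percentile(Q[:,2],[50,90]).round(3))
cv2.imwrite('pics/p2.png',np.hstack([cv2.resize(i['pixels'][y:y+90,x:x+66],None,fx=6,fy=6,interpolation=cv2.INTER_CUBIC) for i,x,y in((a,145,80),(b,325,160))]))
E
python3 look.py; python3 c.py 45 -16 130
```

```text
clock: 14.85
position: [0.5836, -0.2949, 0.0465]
ee_rot: [-0.161, -0.375, -0.066, 0.91]
contact_force: [0.3, -0.4, 0.6]
width: 0.0857
clock: 15.45
position: [0.721, -0.2447, 0.1907]
ee_rot: [-0.163, -0.38, -0.064, 0.908]
contact_force: [0.9, 0.2, -1.0]
width: 0.0854
orange [ 0.5847 -0.2969] [0.057 0.033] 23.74163055419922
z hi [0.076 0.08 ]
gp [ 0.73   -0.2414  0.2003] x [-0.666 -0.244 -0.705] y [ 0.343 -0.939  0.001] t 15.55
dp_cm [10.73  0.12  9.5 ] dr [ 2.000e-03  1.573e+00 -1.000e-03] | t 15.55 q [-0.23  1.05  0.4  -0.56  2.31  0.74] w 0.0857 F [ 0.2 -0.6 -0.3]
```

View pics/p2.png

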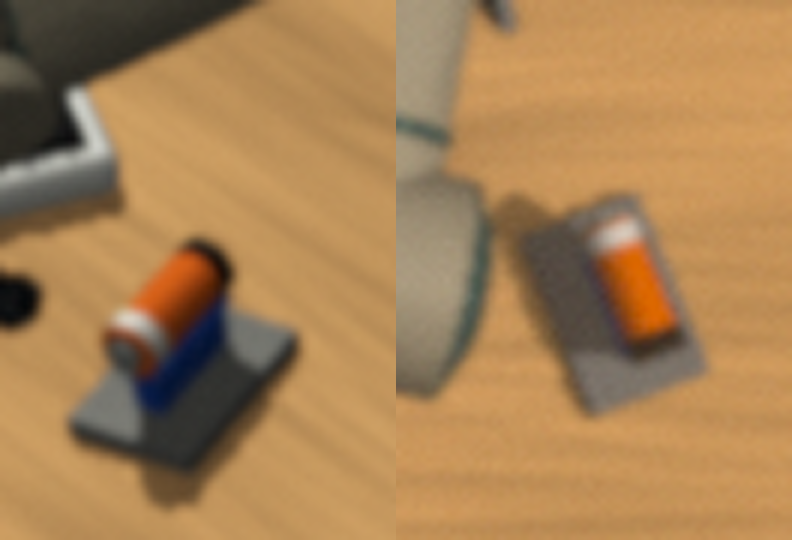

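The cell lies seated in the rail with its top at z ≈ 79 mm as expected. The nub end, near (125,350) in the left half, points along +d, and the gripper is clear. I'll take it from the other side.

```bash
python3 c.py 45 -106 170
```

```text
gp [ 0.73   -0.2414  0.2003] x [-0.666 -0.244 -0.705] y [ 0.343 -0.939  0.001] t 15.55
dp_cm [14.29  0.11 18.68] dr [ 2.000e-03  1.573e+00 -1.000e-03] | t 15.55 q [-0.23  1.05  0.4  -0.56  2.31  0.74] w 0.0857 F [ 0.2 -0.6 -0.3]
```

```bash
python3 -m creep '{"delta_pos": [[-1,0,3],[0,0,5],[1.5,0,7],[3,0,9],[5,0,11],[7,0,13],[9,0.1,15],[11,0.1,16.5],[13,0.1,18],[14.3,0.1,18.7]], "dr": [[0,1.573,0],[0,1.573,0],[0,1.573,0],[0,1.573,0],[0,1.573,0],[0,1.573,0],[0,1.573,0],[0,1.573,0],[0,1.573,0],[0,1.573,0]]}'
python3 c.py 45 -86 70
```

```text
clock: 16.55
position: [0.4955, -0.3248, 0.2191]
ee_rot: [0.072, 0.892, 0.157, -0.418]
contact_force: [-0.1, 0.7, -1.2]
width: 0.0851
gp [ 0.4842 -0.3289  0.2334] x [ 0.602  0.219 -0.768] y [ 0.34  -0.94  -0.002] t 16.55
dp_cm [9.15 0.34 4.69] dr [-0.003  0.09   0.   ] | t 16.55 q [-1.11  0.23  1.83  0.78  1.14 -0.25] w 0.0851 F [-0.1  0.7 -1.2]
```

```bash
python3 -m creep '{"delta_pos": [[3,0.3,1.6],[6,0.3,3.2],[9.1,0.3,4.7],[9.1,0.3,4.7],[9.1,0.3,4.7],[9.1,0.3,4.7]], "dr": [[0,0.09,0],[0,0.09,0],[0,0.09,0],[0,0.09,0],[0,0.09,0],[0,0.09,0]]}'
python3 c.py 45 -16 0
```

```text
clock: 17.15
position: [0.5202, -0.3217, 0.1209]
ee_rot: [0.067, 0.909, 0.161, -0.379]
contact_force: [0.3, -0.3, -0.0]
width: 0.0859
gp [ 0.5078 -0.3262  0.1341] x [ 0.661  0.242 -0.71 ] y [ 0.344 -0.939 -0.   ] t 17.15
dp_cm [ 9.93 -0.22  0.23] dr [0.001 0.004 0.001] | t 17.15 q [-1.11  0.38  1.97  1.    0.98 -0.56] w 0.0859 F [ 0.3 -0.3 -0. ]
```

```bash
python3 -m creep '{"delta_pos": [[3,-0.2,0.2],[6,-0.2,0.2],[9,-0.2,0.2],[9.9,-0.2,0.2],[9.9,-0.2,0.2],[9.9,-0.2,0.2]], "dr": [[0,0.004,0],[0,0.004,0],[0,0.004,0],[0,0.004,0],[0,0.004,0],[0,0.004,0]]}'
python3 c.py 45 -16 0
python3 -m creep '{"delta_pos": [[0,0,0],[0,0,0],[0,0,0],[0,0,0],[0,0,0],[0,0,0],[0,0,0],[0,0,0]], "dr": [[0,0,0],[0,0,0],[0,0,0],[0,0,0],[0,0,0],[0,0,0],[0,0,0],[0,0,0]]}' -1 70
python3 c.py 45 -16 170; python3 -m json.tool </dev/null >/dev/null 2>&1; python3 -c "
from h import *
s=manip.get_state();q=s['ee_rot'];print('up in tool',(R.from_quat([q[1],q[2],q[3],q[0]]).as_matrix().T@[0,0,1]).round(3))"
```

```text
clock: 17.75
position: [0.5839, -0.2968, 0.0492]
ee_rot: [0.067, 0.91, 0.161, -0.377]
contact_force: [0.7, 0.0, -0.1]
width: 0.0853
gp [ 0.5714 -0.3013  0.0624] x [ 0.664  0.243 -0.707] y [ 0.344 -0.939  0.001] t 17.75
dp_cm [ 0.03 -0.07  0.03] dr [ 0.002 -0.     0.001] | t 17.75 q [-0.98  0.52  2.    1.19  0.83 -0.7 ] w 0.0853 F [ 0.7  0.  -0.1]
clock: 18.55
position: [0.5836, -0.2963, 0.0485]
ee_rot: [0.066, 0.91, 0.162, -0.377]
contact_force: [-3.8, -0.1, 6.8]
width: 0.0326
gp [ 0.5711 -0.3008  0.0617] x [ 0.664  0.244 -0.707] y [ 0.344 -0.939 -0.001] t 18.55
dp_cm [-12.03  -0.03 -12.05] dr [ 0.001 -0.     0.002] | t 18.55 q [-0.98  0.52  2.    1.19  0.84 -0.7 ] w 0.0326 F [-3.8 -0.1  6.8]
up in tool [-0.707 -0.001 -0.707]
```

```bash
python3 -m creep '{"delta_pos": [[-1.5,0,-1.5],[-4,0,-4],[-7,0,-7],[-10,0,-10],[-13,0,-13],[-16,0,-16],[-17.7,0,-17.7],[-17.7,0,-17.7]], "dr": [[0,0,0],[0,0,0],[0,0,0],[0,0,0],[0,0,0],[0,0,0],[0,0,0],[0,0,0]]}'
cat > t.py <<'E'
from h import *
import sys
# arg: nub height along bore from floor (mm); nub 61 mm ahead of gp
H=float(sys.argv[1])/1000
u=np.array([-.4226,.0074,.9063]); u/=np.linalg.norm(u); ring=np.array([.5518,-.0308,.1923]); fl=ring-.175*u
y=np.array([-.0175,-1,0]); n=-u
# n = (x - z)/sqrt2, y=z cross x
w=np.cross(y,n); x=None
for s in(1,-1):
    xx=(n+s*w)/2**.5; zz=np.cross(xx,y)
    if np.allclose((xx-zz)/2**.5,n,atol=1e-2): x=xx
print('x',x.round(3)); here(); go(fl+(H+.061)*u,x,y,sgs=(1,))
s=manip.get_state();q=s['ee_rot'];M=R.from_quat([q[1],q[2],q[3],q[0]]).as_matrix(); print('n',((M[:,0]-M[:,2])/2**.5).round(3), 'nub',(s['position']-.0187*M[:,0]+.061*(M[:,0]-M[:,2])/2**.5).round(3))
E
python3 t.py 220
```

```text
clock: 19.35
position: [0.5848, -0.2976, 0.302]
ee_rot: [0.07, 0.91, 0.16, -0.376]
contact_force: [1.3, 0.4, -2.9]
width: 0.0323
x [-0.342  0.006 -0.94 ]
gp [ 0.5723 -0.3021  0.3152] x [ 0.666  0.24  -0.706] y [ 0.344 -0.939  0.006] t 19.35
dp_cm [  3.01 -28.05   1.15] dr [ 0.381 -1.123  0.078] | t 19.35 q [-0.98  0.21  1.69  0.84  1.17 -0.08] w 0.0323 F [ 1.3  0.4 -2.9]
n [0.939 0.344 0.001] nub [ 0.63  -0.281  0.315]
```

```bash
python3 -m creep '{"delta_pos": [[-3,-3,-2],[-2.5,-7,-2],[-2,-11,-2],[-1.5,-15,-2],[-1,-19,-2],[-0.5,-23,-2],[-0.5,-27,-2],[-0.5,-28,-2],[-0.5,-28,-2],[-0.5,-28,-2]], "dr": [[0.381,-1.123,0.078],[0.381,-1.123,0.078],[0.381,-1.123,0.078],[0.381,-1.123,0.078],[0.381,-1.123,0.078],[0.381,-1.123,0.078],[0.381,-1.123,0.078],[0.381,-1.123,0.078],[0.381,-1.123,0.078],[0.381,-1.123,0.078]]}'
python3 t.py 205
python3 - <<'E'
from h import *
a=snap('scene'); b=snap('top')
cv2.imwrite('pics/q1.png',np.hstack([cv2.resize(i['pixels'][y:y+90,x:x+66],None,fx=6,fy=6,interpolation=cv2.INTER_CUBIC) for i,x,y in((a,200,80),(b,262,165))]))
E
```

```text
clock: 20.35
position: [0.4984, -0.0289, 0.3118]
ee_rot: [0.008, -0.569, 0.001, 0.822]
contact_force: [-0.1, -1.1, -3.1]
width: 0.0326
x [-0.342  0.006 -0.94 ]
gp [ 0.505  -0.0291  0.3293] x [-0.352  0.013 -0.936] y [-0.014 -1.    -0.008] t 20.35
dp_cm [ 4.8   0.15 -2.72] dr [0.006 0.011 0.007] | t 20.35 q [-0.16  0.33  1.28 -0.05  1.88  1.41] w 0.0326 F [-0.1 -1.1 -3.1]
n [ 0.412  0.002 -0.911] nub [ 0.53  -0.029  0.274]
```

View pics/q1.png

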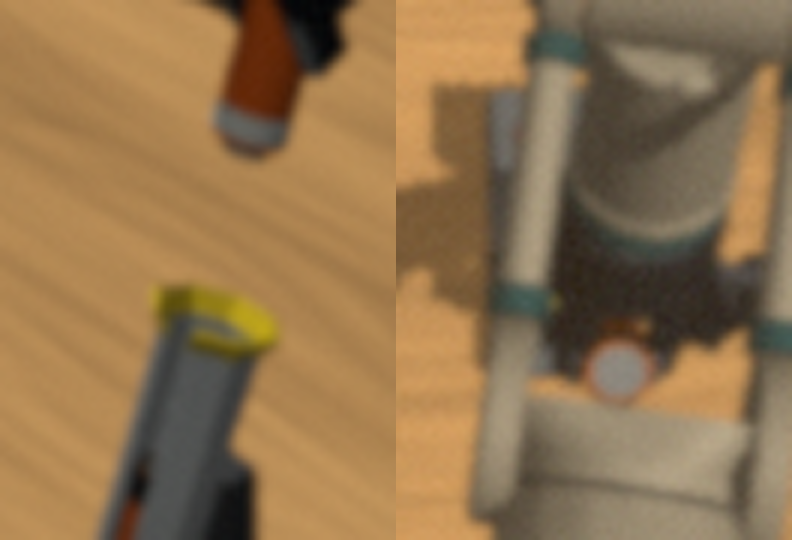

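The nub end points down the bore. Projected along the bore direction, the nub near (250,150) lines up with the mouth near (215,320).

```bash
python3 -m creep '{"delta_pos": [[2.4,0.15,-1.4],[4.8,0.15,-2.7],[4.8,0.15,-2.7],[4.8,0.15,-2.7]], "dr": [[0.006,0.011,0.007],[0.006,0.011,0.007],[0.006,0.011,0.007],[0.006,0.011,0.007]]}'
python3 t.py 163
```

```text
clock: 20.85
position: [0.5053, -0.0317, 0.2624]
ee_rot: [0.008, -0.576, 0.007, 0.817]
contact_force: [0.4, 0.3, -2.0]
width: 0.0325
x [-0.342  0.006 -0.94 ]
gp [ 0.5116 -0.0318  0.28  ] x [-0.336  0.006 -0.942] y [-0.021 -1.     0.002] t 20.85
dp_cm [ 3.42 -0.19 -3.28] dr [-0.004 -0.006 -0.   ] | t 20.85 q [-0.16  0.35  1.37 -0.05  1.76  1.43] w 0.0325 F [ 0.4  0.3 -2. ]
n [ 0.428 -0.011 -0.904] nub [ 0.538 -0.032  0.225]
```

```bash
python3 -m creep '{"delta_pos": [[0.8,-0.05,-0.75],[1.7,-0.05,-1.6],[2.6,-0.05,-2.5],[3.4,-0.05,-3.3],[3.4,-0.05,-3.3]], "dr": [[-0.004,-0.006,0],[-0.004,-0.006,0],[-0.004,-0.006,0],[-0.004,-0.006,0],[-0.004,-0.006,0]]}'
python3 -m creep '{"delta_pos": [[0.35,0,-0.35],[0.7,0,-0.7],[1.05,0,-1.05],[1.05,0,-1.05]], "dr": [[0,0,0],[0,0,0],[0,0,0],[0,0,0]]}'
python3 t.py 139
```

```text
clock: 21.35
position: [0.5258, -0.0311, 0.2167]
ee_rot: [0.007, -0.573, 0.005, 0.82]
contact_force: [-0.7, 0.2, -2.6]
width: 0.0327
clock: 21.75
position: [0.5308, -0.0312, 0.2047]
ee_rot: [0.007, -0.572, 0.005, 0.82]
contact_force: [-3.7, -0.0, -4.3]
width: 0.0322
x [-0.342  0.006 -0.94 ]
gp [ 0.5373 -0.0313  0.2223] x [-0.345  0.005 -0.939] y [-0.017 -1.     0.001] t 21.75
dp_cm [ 0.55 -0.08 -0.63] dr [ 0.001  0.003 -0.001] | t 21.75 q [-0.16  0.43  1.39 -0.05  1.67  1.44] w 0.0322 F [-3.7 -0.  -4.3]
n [ 0.42  -0.008 -0.908] nub [ 0.563 -0.032  0.167]
```

```bash
python3 -m creep '{"delta_pos": [[0.25,0,-0.3],[0.5,0,-0.6],[0.5,0,-0.6]], "dr": [[0,0,0],[0,0,0],[0,0,0]]}'
python3 -m creep '{"delta_pos": [[0,0,0],[0,0,0],[0,0,0],[0,0,0],[0,0,0],[0,0,0]], "dr": [[0,0,0],[0,0,0],[0,0,0],[0,0,0],[0,0,0],[0,0,0]]}' 1
python3 -m creep '{"delta_pos": [[-4,0,0],[-8,0,0],[-12,0,0],[-16,0,0],[-20,0,0],[-20,0,0],[-20,0,0]], "dr": [[0,0,0],[0,0,0],[0,0,0],[0,0,0],[0,0,0],[0,0,0],[0,0,0]]}'
python3 t.py 139
cat > f.py <<'E'
from h import *
a=snap('scene')
u=np.array([-.4226,.0074,.9063]); ring=np.array([.5518,-.0308,.1923]); fl=ring-.175*u; sl=np.array([.906,-.0158,.4226])
for h in(90,174,180,186,200): print(h,'axis',((proj(a,fl+h/1000*u)[0]-(190,110))*6).round(), 'slot side r17',((proj(a,fl+h/1000*u+.017*sl)[0]-(190,110))*6).round())
m=np.zeros(a['depth'].shape,bool); m[115:150,215:255]=1
P=cloud(a,m); d=P-fl; al=d@u; rad=np.linalg.norm(d-np.outer(al,u),axis=1); s=(rad<.014)&(al>.12); print('end cap along bore',s.sum(),np.percentile(al[s],[10,50,90]).round(4))
cv2.imwrite('pics/f%s.png'%__import__('sys').argv[1],cv2.resize(a['pixels'][110:210,190:270],None,fx=6,fy=6,interpolation=cv2.INTER_CUBIC))
E
python3 f.py 1
```

```text
clock: 22.05
position: [0.534, -0.0313, 0.1981]
ee_rot: [0.007, -0.572, 0.005, 0.821]
contact_force: [-5.6, -0.4, -3.2]
width: 0.0326
clock: 22.65
position: [0.5363, -0.0314, 0.1985]
ee_rot: [0.007, -0.574, 0.005, 0.819]
contact_force: [0.6, 0.7, 0.2]
width: 0.0852
clock: 23.35
position: [0.6049, -0.0324, 0.3866]
ee_rot: [0.007, -0.575, 0.005, 0.818]
contact_force: [-0.2, -0.5, 0.0]
width: 0.0854
x [-0.342  0.006 -0.94 ]
gp [ 0.6113 -0.0325  0.4042] x [-0.34   0.005 -0.941] y [-0.017 -1.     0.001] t 23.35
dp_cm [20.18 -0.1   0.17] dr [ 0.001 -0.003 -0.001] | t 23.35 q [-0.14  0.5   0.83 -0.05  2.15  1.42] w 0.0854 F [-0.2 -0.5  0. ]
n [ 0.425 -0.008 -0.905] nub [ 0.637 -0.033  0.349]
90 axis [221. 297.] slot side r17 [196. 302.]
174 axis [270. 139.] slot side r17 [245. 142.]
180 axis [274. 127.] slot side r17 [249. 131.]
186 axis [278. 116.] slot side r17 [253. 119.]
200 axis [287.  88.] slot side r17 [261.  91.]
end cap along bore 87 [0.1435 0.1767 0.1828]
```

View pics/f1.png

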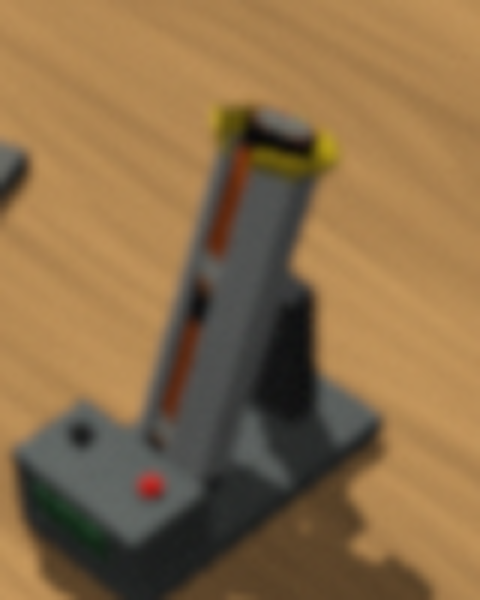

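Both cells are in the tube. Through the slot, from the top, it shows orange, white band (208,268), black band (200,300), then orange. The upper flat end, near (285,125), stands just past the lip. I'll do a final numeric check of the end cap, the bystanders and stillness.

```bash
python3 -m creep '{"delta_pos": [[0,0,0],[0,0,0],[0,0,0],[0,0,0],[0,0,0]], "dr": [[0,0,0],[0,0,0],[0,0,0],[0,0,0],[0,0,0]]}'
python3 - <<'E'
from h import *
u=np.array([-.4226,.0074,.9063]); ring=np.array([.5518,-.0308,.1923]); fl=ring-.175*u
A=[]
for k in range(4):
    a=snap('scene'); m=(rng(a,(0,0,90),(180,70,255))); k_=np.zeros_like(m);k_[118:140,222:252]=1
    P=cloud(a,m&k_); d=P-fl; al=d@u; rad=np.linalg.norm(d-np.outer(al,u),axis=1); A+=list(al[(rad<.012)&(al>.15)])
print('cap',len(A),np.percentile(A,[10,50,90]).round(4))
# sanity of the offset: yellow lip rim along bore (nominal 165-175)
P=cloud(a,rng(a,(20,110,70),(38,255,255))&k_); al=(P-fl)@u; print('lip',np.percentile(al,[10,50,90]).round(4))
b=snap('top')
for n,(x0,y0,x1,y1) in dict(can=(115,212,155,242),spool=(262,142,287,165),mouse=(315,142,345,175),sd=(205,138,222,192)).items():
    m=np.zeros(b['depth'].shape,bool); m[y0:y1,x0:x1]=1; P=cloud(b,m); print(n,np.median(P[P[:,2]>.012],0).round(4))
print(manip.get_state()['clock'])
E
```

```text
clock: 23.9
position: [0.6043, -0.0324, 0.3863]
ee_rot: [0.007, -0.574, 0.005, 0.819]
contact_force: [-0.0, 0.7, -0.2]
width: 0.0854
cap 54 [0.1817 0.1827 0.1835]
lip [0.1652 0.1726 0.1776]
can [0.5236 0.5041 0.1166]
spool [0.7831 0.03   0.0431]
mouse [ 0.6396 -0.0675  0.6178]
sd [0.7994 0.2427 0.0225]
24.15
```

The cap reads 182.7 mm against 180 nominal, and the lip also reads slightly high. The calibration is only good to about 2 mm, so I'll confirm with a gentle fingertip press along the bore.

```bash
cat > pz.py <<'E'
from h import *
import sys
u=np.array([-.4226,.0074,.9063]); ring=np.array([.5518,-.0308,.1923]); fl=ring-.175*u
go(fl+float(sys.argv[1])/1000*u,-u,(-.0175,-1,0),off=0,sgs=(1,))
s=manip.get_state(); print('tcp along bore',((s['position']-fl)@u).round(4),'axial force',(s['contact_force']@u).round(1))
E
python3 pz.py 250
```

```text
dp_cm [14.74 -0.08  3.62] dr [ 0.001  0.784 -0.001] | t 24.15 q [-0.14  0.5   0.83 -0.05  2.15  1.42] w 0.0853 F [ 0.   0.2 -0.2]
tcp along bore 0.3287 axial force -0.2
```

```bash
python3 -m creep '{"delta_pos": [[0,0,3.6],[0,0,3.6],[2,0,3.6],[5,0,3.6],[8,0,3.6],[11,0,3.6],[14.7,0,3.6],[14.7,0,3.6],[14.7,0,3.6]], "dr": [[0,0.784,0],[0,0.784,0],[0,0.784,0],[0,0.784,0],[0,0.784,0],[0,0.784,0],[0,0.784,0],[0,0.784,0],[0,0.784,0]]}' -1 40
python3 pz.py 190
```

```text
clock: 25.05
position: [0.5217, -0.0314, 0.2621]
ee_rot: [-0.004, 0.844, -0.008, -0.536]
contact_force: [1.2, -1.0, 0.7]
width: 0.0001
dp_cm [ 6.1  -0.12  0.23] dr [ 0.001 -0.002 -0.001] | t 25.05 q [-0.27 -0.04  1.89  0.14  0.87  1.26] w 0.0001 F [ 1.2 -1.   0.7]
tcp along bore 0.251 axial force 0.1
```

```bash
python3 -m creep '{"delta_pos": [[2.5,-0.1,0.2],[5,-0.1,0.2],[6,-0.1,0.2],[6,-0.1,0.2]], "dr": [[0,0,0],[0,0,0],[0,0,0],[0,0,0]]}'
python3 pz.py 182
python3 -m creep '{"delta_pos": [[0.3,0,0],[0.5,0,0],[0.7,0,0],[0.7,0,0]], "dr": [[0,0,0],[0,0,0],[0,0,0],[0,0,0]]}'
python3 pz.py 182
python3 -m creep '{"delta_pos": [[0.1,0,0],[0.2,0,0],[0.3,0,0],[0.3,0,0]], "dr": [[0,0,0],[0,0,0],[0,0,0],[0,0,0]]}'
python3 pz.py 182
```

```text
clock: 25.45
position: [0.5463, -0.0308, 0.206]
ee_rot: [-0.004, 0.843, -0.007, -0.537]
contact_force: [0.8, 0.4, 0.1]
width: 0.0001
dp_cm [ 0.78 -0.01  0.09] dr [ 0.002 -0.    -0.   ] | t 25.45 q [-0.25  0.05  1.95  0.15  0.72  1.25] w 0.0001 F [0.8 0.4 0.1]
tcp along bore 0.1898 axial force -0.2
clock: 25.85
position: [0.547, -0.0306, 0.1993]
ee_rot: [-0.004, 0.843, -0.007, -0.537]
contact_force: [-1.1, 0.5, -0.4]
width: 0.0002
dp_cm [ 0.14  0.01 -0.14] dr [ 0.001 -0.    -0.   ] | t 25.85 q [-0.25  0.05  1.96  0.15  0.7   1.25] w 0.0002 F [-1.1  0.5 -0.4]
tcp along bore 0.1834 axial force 0.1
clock: 26.25
position: [0.5491, -0.0308, 0.1975]
ee_rot: [-0.004, 0.844, -0.007, -0.536]
contact_force: [-2.0, 0.1, 4.4]
width: -0.0
dp_cm [-0.11 -0.   -0.02] dr [ 0.001 -0.002 -0.001] | t 26.25 q [-0.25  0.06  1.96  0.15  0.7   1.25] w -0.0 F [-2.   0.1  4.4]
tcp along bore 0.1809 axial force 4.8
```

```bash
python3 -m creep '{"delta_pos": [[0.1,0,0],[0.2,0,0],[0.2,0,0],[0.2,0,0]], "dr": [[0,0,0],[0,0,0],[0,0,0],[0,0,0]]}'
python3 pz.py 182
python3 -m creep '{"delta_pos": [[-2,0,0],[-5,0,0],[-10,0,0],[-15,0,0],[-20,0,0],[-20,0,0],[-20,0,0]], "dr": [[0,0,0],[0,0,0],[0,0,0],[0,0,0],[0,0,0],[0,0,0],[0,0,0]]}'
python3 f.py 2; python3 m.py 2>/dev/null | grep -E "can|spool|mouse|sd"
```

```text
clock: 26.65
position: [0.5515, -0.031, 0.198]
ee_rot: [-0.004, 0.845, -0.008, -0.534]
contact_force: [-4.1, 1.3, 12.5]
width: 0.0001
dp_cm [-0.17 -0.02  0.21] dr [ 0.001 -0.007 -0.002] | t 26.65 q [-0.25  0.06  1.96  0.15  0.69  1.25] w 0.0001 F [-4.1  1.3 12.5]
tcp along bore 0.1803 axial force 13.1
clock: 27.35
position: [0.4644, -0.0292, 0.3771]
ee_rot: [-0.004, 0.844, -0.008, -0.536]
contact_force: [0.0, 0.5, 0.2]
width: -0.0001
90 axis [221. 297.] slot side r17 [196. 302.]
174 axis [270. 139.] slot side r17 [245. 142.]
180 axis [274. 127.] slot side r17 [249. 131.]
186 axis [278. 116.] slot side r17 [253. 119.]
200 axis [287.  88.] slot side r17 [261.  91.]
end cap along bore 92 [0.1369 0.1753 0.1826]
```

View pics/f2.png

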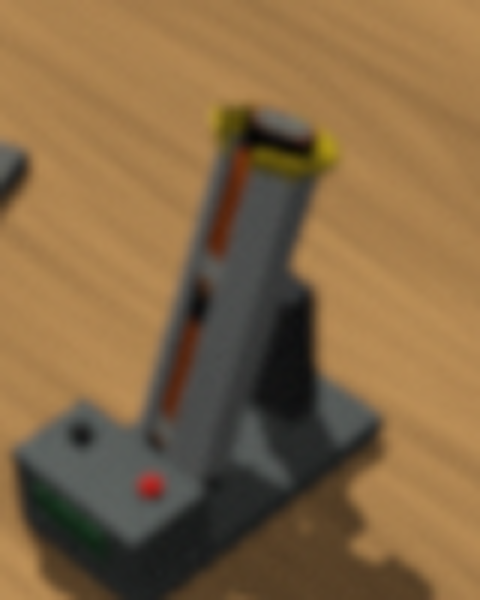

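The stack is unchanged and solid at 180.3 mm under a 13 N press, and the gripper is clear. One last bystander check, then I'll hand in.

```bash
python3 - <<'E'
from h import *
b=snap('top')
for n,(x0,y0,x1,y1) in dict(can=(115,212,155,242),spool=(262,142,287,165),mouse=(315,142,345,175),sd=(205,138,222,192)).items():
    m=np.zeros(b['depth'].shape,bool); m[y0:y1,x0:x1]=1; P=cloud(b,m); print(n,np.median(P[(P[:,2]>.012)&(P[:,2]<.15)],0).round(4))
print(manip.sign_off())
E
```

```text
can [0.5234 0.5044 0.1167]
spool [0.8045 0.018  0.0382]
mouse [ 0.7809 -0.1857  0.0279]
sd [0.7986 0.2424 0.0227]
the job is handed in; nothing more can be done
None
```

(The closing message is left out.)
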